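# Seat the turntable platter of the curing station

### The job

The round metal platter on the curing station is riding up on its drive pin. Turn it round with a fingertip (its pegs give the finger something to push) until the notch in its rim stands over the pin, then press it down fully home. Do not lift the platter, leave every other thing where it is, and finish with the hand clear.

Things in the scene. Friction and masses are not known exactly. Their poses are not given: they have to be found in the camera images.
- station: black curing station, a fixed box 260 x 240 mm, its flat deck 70 mm high; origin under its centre, on the counter; the toggle-switch front faces its -x, z up. The platter's axis stands upright through its centre. It does not move.
- pin_top (a point): top of the upright round drive pin (12 mm across, domed) fixed in the deck, 76 mm from the platter's axis and 92 mm above the counter; it stands under the platter's rim, only its outer 2 mm showing beyond. Its steel foot block (30 mm long radially, 16 mm wide, 10 mm high) reaches outward to 104 mm from the axis and shows where the pin is
- notch (a point): point in the platter's rim notch, level with the platter's upper face, 76 mm from the axis (in the outer part of the notch); straight above pin_top when the notch is centred over the pin. The notch is a single rectangular cut in the rim, 18 mm wide, 18 mm deep. The pin enters it when centred within about 3 mm; its dome guides it in from up to about 5 mm.
- hub (a point): centre of the flat top of the platter's round hub (32 mm across, 10 mm above the platter's upper face), on the platter's axis; the place to press
- peg0 (a point): top centre of one of three equal upright rubber pegs on the platter, 12 mm across, 20 mm tall above the platter's upper face, 45 mm from the axis; this one stands 60 degrees anticlockwise (seen from above) from the notch
- peg1 (a point): top centre of the peg opposite the notch (180 degrees from it)
- peg2 (a point): top centre of the peg 60 degrees clockwise (seen from above) from the notch
- platter (a joint): turning angle (rad, anticlockwise seen from above, no stops) of the platter, an aluminium disc 160 mm across, 8 mm thick, its upper face 100 mm above the counter while up on the pin, 90 mm seated. 0 or a full turn = notch over the pin; elsewhere the pin holds it up. Starts 0.7 rad or more away. It turns either way with a drag of 0.05 N m and stays where left.
- platter_drop (a joint): how far the platter has gone down its spindle, m: 0 = up on the pin, 0.010 = fully seated, negative = lifted. A stiff fit (6 N of friction, platter 0.2 to 0.4 kg) holds it at any height, so it does not fall by itself; some 2 to 5 N of push on the hub takes it down once the notch is over the pin.
- bottle: empty glass bottle with metal twist cap, 68 mm across, 155 mm tall, standing beside the station; origin under its centre. Leave alone.
- cover: clear acrylic cover of the turntable, 170 mm across, 178 mm tall with its knob, standing at the left; origin under its centre. Leave alone.
- bin: red plastic parts bin 170 x 130 x 75 mm at the right; origin under its centre. Leave alone.
- clamp: wooden hand clamp, two jaws 150 mm long, about 150 mm over its handles, 28 mm high, lying right of the station; origin under its centre. Leave alone.
- screwdriver: screwdriver 160 mm long, lying beyond the station. Leave alone.
- nut: round steel nut 22 mm across, 9 mm high, lying in a corner of the station's deck. Leave alone.
- pawn: grey printed game pawn, 34 mm across, 49 mm tall, standing between robot and station. Leave alone.

How it is judged (in metres and radians):
On the way, in this order (a step that is already met when the one before it is completed fails the run):
1. the platter has been turned so that its notch has come to the pin (within 10 mm) (horizontal distance between notch and pin_top below 0.01 m).
2. the platter has been pressed down over the pin (value of joint platter_drop above 0.008 m and horizontal distance between notch and pin_top below 0.007 m), for 0.2 s.
At the end, for the whole second after the job is handed in: the platter is down at least 8 of its 10 mm with the notch over the pin (within 7 mm, as the pin in the notch allows) and still; every other thing within 20 mm of where it was (all of step 2 and velocity of joint platter between -0.05 and 0.05 rad/s and distance of each of bottle, cover, bin, clamp, screwdriver, nut, pawn from where it was at the start of the episode below 0.02 m); the robot touches nothing.
It fails at once if the platter is lifted more than 4 mm (value of joint platter_drop below -0.004 m).
It fails at once if a bystander is moved or lifted by more than 20 mm (distance of any of bottle, cover, bin, clamp, screwdriver, nut, pawn from where it was at the start of the episode above 0.02 m).
It also fails if it takes over 51 s, if anything falls off the work surface, if the arm or the gripper's body presses on something with over 40 N, if the wrist force passes 120 N, or if a joint passes its speed limit or range.

### The arm

A 6-joint arm with a two-finger parallel gripper is mounted at the origin on the work surface. World frame = base frame: x ahead of the robot, y to its left, z up, the work surface at z = 0. Lengths are in mm, angles in rad, forces in N, time in s.
With the tool pointing down it reaches from about 350 to 775 mm from the base axis. Payload 7.3 kg.
Tool frame: the origin (TCP) lies at the very end of the fingers, on their centre line; the grasp point (between the pads) lies 19 mm behind it; z points along the fingers, x is the direction in which the jaws open and shut, and the axes are right-handed (so a half turn about z gives the same grasp; the last joint's range is limited). The gripper opens to 92 mm and grips with 3 to 60 N. Pads are 19 mm wide; open, the fingers measure 130 mm over their backs; the gripper's body (75 mm by 190 mm) begins 47 mm behind the grasp point.
Start: joints at [-1.329, 0.342, 1.524, -0, 1.275, -0.146], TCP at [198.554, -486.028, 200.541] pointing down, gripper open.
Joint ranges: [-2.53, 2.53], [-0.77, 2.02], [0.04, 2.7], [-1, 4.14], [0.28, 2.66], [-3.11, 3.11]. Speed limits (rad/s): [2.57, 2.57, 3.14, 3.14, 3.14, 3.14].

### API

Orientations are given as [roll, pitch, yaw] about the fixed x, y, z axes, in that order (R = Rz(yaw) Ry(pitch) Rx(roll)).
In Python, from plant import bot gives the robot as it stands.
- The arm moves only by the shell command python3 -m inch 'ROWS'. ROWS is JSON, a list that holds one entry, the list of rows, each a list of 7 numbers: the shift along the tool's x, y, z in m, then the turn, a rotation vector about the tool's x, y, z in degrees, then the finger opening in m, from 0 to 0.0918. In form: [[[dx, dy, dz, ax, ay, az, hand], ...]]. A call has 1 to 12 rows; each row shifts and turns the commanded pose from where the row before left it, along the tool's axes as they then stand; what a row does not reach is not made up. A row lasts 1/10 s, in which the tool goes at most 50 mm and 8.59 degrees, less where a joint would pass 70% of its speed; a pose out of reach is approached as far as the arm can. A call is refused whole if a number of a shift passes 0.05 or a number of a turn 8.59, either way. A call with a gripper value outside its range is refused whole. The fingers move at their own pace and stop on an object; the grip force is fixed at half the most. Time passes only in rows, so rows that do not move let the fingers close. It gives the time, the measured TCP pose, the force and the opening at its end, in the units of the state.
- bot.get_obs(): the state, without advancing time (a new reading comes with each control period).
- bot.capture(name): name is "side" or "top"; returns a dict with "pixels" (480x640x3 uint8, blue, green, red), "camera_matrix" (3x3 intrinsics, pixels), "view" (4x4, takes a point from world to camera coordinates). Camera axes: x right, y down, z forward; pixel columns grow to the right and rows downward; lengths in mm; the calibration is good to about 2 mm. A picture is of the moment at which its call begins. There is no depth.
- bot.close_job(): hands the job in, once; it reports no verdict.
The state is a dict: "time": time; "joint_positions": joint angles; "dq": joint speeds; "tau": joint torques, N m; "tool_pos": TCP position; "tcp_rot": TCP orientation; "contact_force": force on the tool from outside, world axes, zero at the start; "moment": the same for the moment, N m; "grip_width": finger opening in mm.
Only numpy, scipy, OpenCV 4.12 (cv2) and the standard library are available. Lean on these libraries where they do the work, as an engineer would, in place of code of your own. Each camera call takes 0.05 s, during which the arm holds its last target. There are 200 camera calls.

## Working session

There is one attempt and no reset: what is moved stays moved. The work goes in short steps, Python scripts to look and compute and a shell command to move; the robot and the scene stay as the last step left them, time stands still between calls to the robot, and variables do not carry over. Pictures are saved under pics/ and viewed, about 8 in all and at most 12, crops included, and the job is handed in when it is done.

```bash
mkdir -p pics; cat > h.py <<'E'
import numpy as np,cv2
from plant import bot
def cap(n,f):
    c=bot.capture(n); cv2.imwrite(f'pics/{f}.png',c['pixels']); np.savez(f'pics/{f}.npz',K=c['camera_matrix'],V=c['view']); return c
def ray(f,u,v,z):
    d=np.load(f'pics/{f}.npz');K,V=d['K'],d['V'];R,t=V[:3,:3],V[:3,3]
    o=-R.T@t; r=R.T@np.linalg.solve(K,[u,v,1]); return o+r*(z-o[2])/r[2]
def proj(f,p):
    d=np.load(f'pics/{f}.npz');q=d['K']@(d['V'][:3]@np.append(p,1)); return q[:2]/q[2]
E
python3 - <<'E'
from h import *
for n in('top','side'):
    cap(n,n+'0')
    d=np.load(f'pics/{n}0.npz');V=d['V'];print(n,-V[:3,:3].T@V[:3,3],d['K'][0,0])
o=bot.get_obs();print({k:np.round(o[k],3) for k in('time','tool_pos','tcp_rot','contact_force','grip_width')})
E
```

```text
top [ 415.92602076  -17.02747266 1087.33713958] 443.5028444944419
side [ 130.48109176  851.70513507 1058.5727943 ] 475.96867771419267
{'time': np.float64(0.1), 'tool_pos': array([ 198.448, -485.621,  199.912]), 'tcp_rot': array([-3.141e+00,  1.000e-03, -1.183e+00]), 'contact_force': array([ 0.428, -0.031,  0.353]), 'grip_width': np.float64(91.776)}
```

View pics/top0.png

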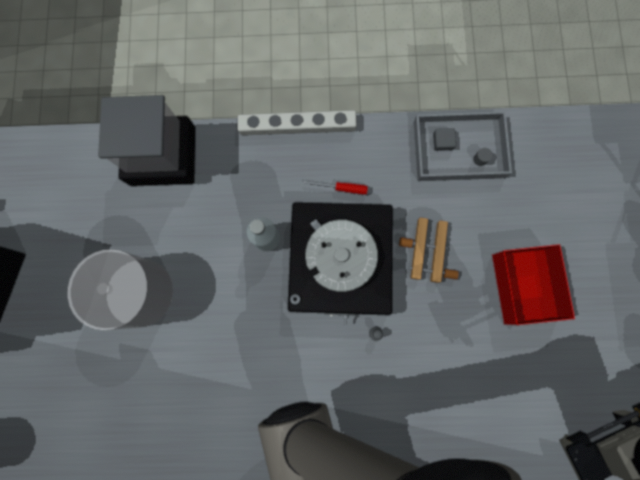

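View pics/side0.png

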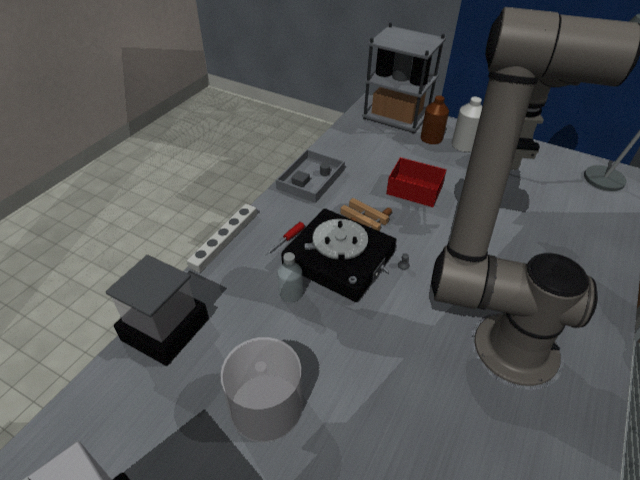

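```bash
python3 - <<'E'
from h import *
im=cv2.imread('pics/top0.png')[195:320,280:400]
cv2.imwrite('pics/crop0.png',cv2.convertScaleAbs(cv2.resize(im,None,fx=4.8,fy=4.8,interpolation=cv2.INTER_CUBIC),alpha=1.3,beta=15))
E
```

```text
(no output)
```

View pics/crop0.png

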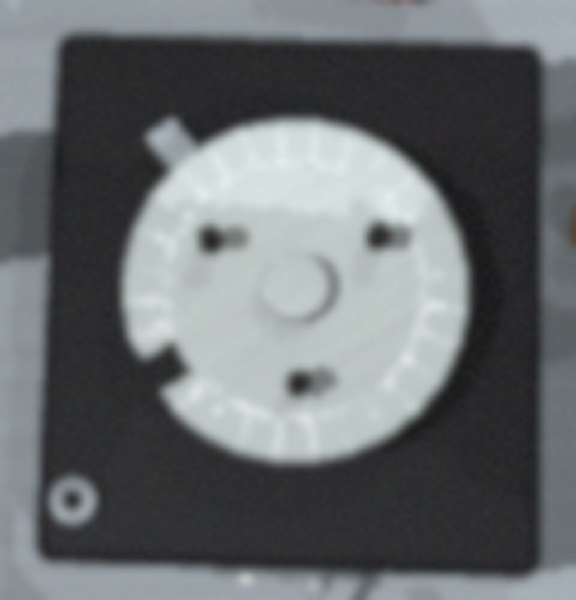

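The top crop shows the platter centred at about (296,291), the notch at about (165,366), the foot block at about (168,142), the pegs at (210,238), (380,236) and (299,382), and the nut at (72,500).

```bash
python3 - <<'E'
from h import *
P=lambda u,v,z:ray('top0',280+(u+.5)/4.8-.5,195+(v+.5)/4.8-.5,z)[:2]
c=P(296,291,100);h=P(293,288,110);print('c',c,'hub',h)
for n,u,v,z in[('notch',165,366,100),('foot',160,132,80),('footmid',168,142,80),('pA',210,238,120),('pB',380,236,120),('pC',299,382,120),('L',122,291,100),('R',470,291,100),('T',296,117,100),('B',296,465,100)]:
    p=P(u,v,z);d=p-c;print(n,p.round(1),np.hypot(*d).round(1),np.degrees(np.arctan2(d[1],d[0])).round(1))
for n,u,v,z in[('bottle',255,228,155),('pawn',377,332,49),('nut',295,299,79),]:print(n,ray('top0',u,v,z)[:2])
print([P(u,v,70) for u,v in((65,40),(538,48),(538,572),(42,558))])
E
```

```text
c [543.27409811 -48.87689316] hub [543.42258581 -47.21956717]
notch [510.   13.2] 70.4 118.2
foot [625.2  13.3] 102.9 37.2
footmid [620.1   9.6] 96.6 37.3
pA [566.4  -9.6] 45.6 59.5
pB [565.  -87.6] 44.4 -60.8
pC [499.  -48.1] 44.3 179.0
L [545.7  32.4] 81.3 88.3
R [ 540.8 -129.8] 81.0 -91.7
T [626.2 -51.8] 83.0 -2.0
B [462.5 -46. ] 80.8 178.0
bottle [600.69007473 135.92800044]
pawn [ 370.61684112 -125.78054549]
nut [449.5590374   58.32326351]
[array([674.94980051,  59.20832508]), array([ 663.19562852, -172.17860023]), array([ 410.90069457, -158.51258044]), array([423.59591469,  74.59429544])]
```

```bash
python3 -m inch '[[[0,0,0,0,0,-7.46,0.022],[0,0,0,0,0,-7.46,0.022],[0,0,0,0,0,-7.46,0.022],[0,0,0,0,0,-7.46,0.022],[0,0,0,0,0,-7.46,0.022],[0.005,-0.04,0,0,0,0,0.022],[0.005,-0.04,0,0,0,0,0.022],[0.005,-0.04,0,0,0,0,0.022],[0.005,-0.04,0,0,0,0,0.022],[0.005,-0.04,0,0,0,0,0.022],[0.005,-0.04,0,0,0,0,0.022],[0.005,-0.04,0,0,0,0,0.022]]]'
python3 -m inch '[[[0.005,-0.04,0,0,0,0,0.022],[0.005,-0.04,0,0,0,0,0.022],[0.005,-0.04,0,0,0,0,0.022],[0.005,-0.04,0,0,0,0,0.022],[0.005,-0.04,0,0,0,0,0.022],[0.005,-0.04,0,0,0,0,0.022],[0.005,-0.04,0,0,0,0,0.022],[0.005,-0.036,0,0,0,0,0.022],[0,0,0,0,0,0,0.022],[0,0,0,0,0,0,0.022]]]'
cat >> h.py <<'E'
C=np.array([543.4,-48.7])
def st(tgt=None):
    o=bot.get_obs();p=np.array(o['tool_pos']);r=np.array(o['tcp_rot']);th=r[2]
    print('t',round(float(o['time']),2),'p',p.round(1),'rot',np.degrees(r).round(1),'F',np.round(o['contact_force'],1),'w',round(float(o['grip_width']),1))
    if tgt is not None:
        d=np.array(tgt)-p[:2];print('tool dx,dy mm',np.round([d@[np.cos(th),np.sin(th)],d@[np.sin(th),-np.cos(th)]],1))
E
python3 -c "
from h import *
st([566.2,-9.9])"
```

```text
time: 1.3
tool_pos: [371.3, -260.9, 200.3]
tcp_rot: [-3.142, 0.0, -0.532]
contact_force: [0.2, -0.2, -0.4]
grip_width: 22.2
time: 2.3
tool_pos: [565.2, -10.0, 199.7]
tcp_rot: [3.141, 0.001, -0.53]
contact_force: [0.1, 0.2, 0.4]
grip_width: 22.3
t 2.3 p [565.2 -10.  199.7] rot [ 1.799e+02  1.000e-01 -3.040e+01] F [0.1 0.2 0.4] w 22.3
tool dx,dy mm [ 0.9 -0.6]
```

```bash
python3 -m inch '[[[0.001,-0.001,0.03,0,0,0,0.022],[0,0,0.03,0,0,0,0.022],[0,0,0.012,0,0,0,0.022],[0,0,0,0,0,0,0.022]]]'
python3 - <<'E'
from h import *
im=cap('side','side1')['pixels'];st()
print(proj('side1',[566.2,-9.9,120]),proj('side1',[566.2,-9.9,128]))
cv2.imwrite('pics/crop1.png',cv2.convertScaleAbs(cv2.resize(im[190:300,280:410],None,fx=5,fy=5,interpolation=cv2.INTER_CUBIC),alpha=1.3,beta=15))
E
```

```text
time: 2.7
tool_pos: [565.3, -10.9, 127.1]
tcp_rot: [3.14, 0.004, -0.533]
contact_force: [0.1, -0.8, 0.5]
grip_width: 22.3
t 2.75 p [566.5 -10.9 128.6] rot [180.    0.  -30.5] F [-0.1 -0.6  0.7] w 22.0
[327.64061048 237.44485986] [327.71221396 235.40906662]
```

View pics/crop1.png

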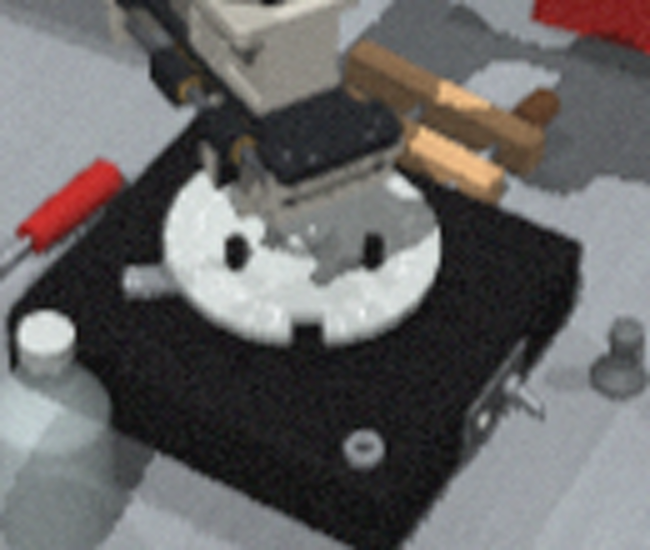

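The side crop shows peg2 at about (236,250) with nothing over it. The gripper sits up and to the right, at about (290,215), although the reported TCP should project to (239,227). That disagrees, so I'll check before going lower.

```bash
python3 - <<'E'
from h import *
im=cap('top','top2')['pixels'];st()
x0=np.array([np.cos(-.532),np.sin(-.532)])
for z in(128,147,194):
  for s in(-11,-30,0,11,30):
    p=np.append([566.5+s*x0[0],-10.9+s*x0[1]],z); print(z,s,((proj('side1',p)-[280,190])*5).round(),((proj('top2',p)-[240,160])*4).round())
print([((proj('side0',np.append(q,z))-[280,190])*5).round() for q,z in(([543.4,-48.7],110),([450,58],79),([370.6,-125.8],49),([600,136],155))])
a=cv2.resize(im[160:310,240:440],None,fx=4,fy=4,interpolation=cv2.INTER_CUBIC)
cv2.imwrite('pics/crop2.png',cv2.convertScaleAbs(a,alpha=1.3,beta=15))
E
```

```text
t 2.8 p [567.3 -10.8 129.6] rot [-1.80e+02 -1.00e-01 -3.05e+01] F [ 0.6  1.2 -0.6] w 21.7
128 -11 [249. 238.] [326. 352.]
128 -30 [267. 258.] [309. 382.]
128 0 [239. 226.] [336. 334.]
128 11 [229. 214.] [345. 317.]
128 30 [212. 194.] [362. 287.]
147 -11 [250. 213.] [325. 347.]
147 -30 [268. 234.] [308. 377.]
147 0 [240. 201.] [335. 329.]
147 11 [230. 190.] [345. 311.]
147 30 [212. 170.] [362. 281.]
194 -11 [253. 150.] [324. 333.]
194 -30 [271. 171.] [306. 365.]
194 0 [242. 138.] [334. 314.]
194 11 [232. 127.] [345. 296.]
194 30 [214. 107.] [362. 264.]
[array([305., 223.]), array([365., 441.]), array([620., 319.]), array([ 51., 336.])]
```

View pics/crop2.png

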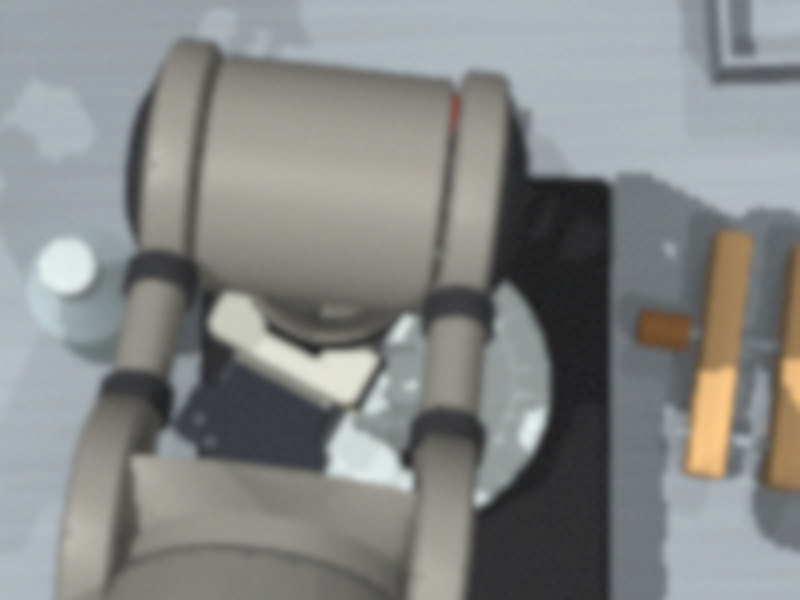

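The top crop shows the wrist flange at about (335,320), which agrees with the reported TCP. The fingers may just be pale against the platter, so I'll zoom in on the side view with the projected axis marked.

```bash
python3 - <<'E'
from h import *
im=cv2.imread('pics/side1.png');a=cv2.resize(im[185:260,295:370],None,fx=8,fy=8,interpolation=cv2.INTER_CUBIC)
b=cv2.imread('pics/side0.png');b=cv2.resize(b[222:260,310:347],None,fx=5.2,fy=5.2,interpolation=cv2.INTER_CUBIC)
a=cv2.convertScaleAbs(a,alpha=1.1,beta=0)
x0=np.array([np.cos(-.532),np.sin(-.532)])
for s in(-30,-11,11,30):
  for z in(128,160):
    p=np.append([566.5+s*x0[0],-10.9+s*x0[1]],z);q=((proj('side1',p)-[295,185]+.5)*8).astype(int);cv2.circle(a,tuple(map(int,q)),3,(0,0,255) if z==128 else (0,255,0),-1)
a=cv2.copyMakeBorder(a,0,0,0,200,cv2.BORDER_CONSTANT);a[:b.shape[0],600:600+b.shape[1]]=b
cv2.imwrite('pics/crop3.png',a)
E
```

```text
(no output)
```

View pics/crop3.png

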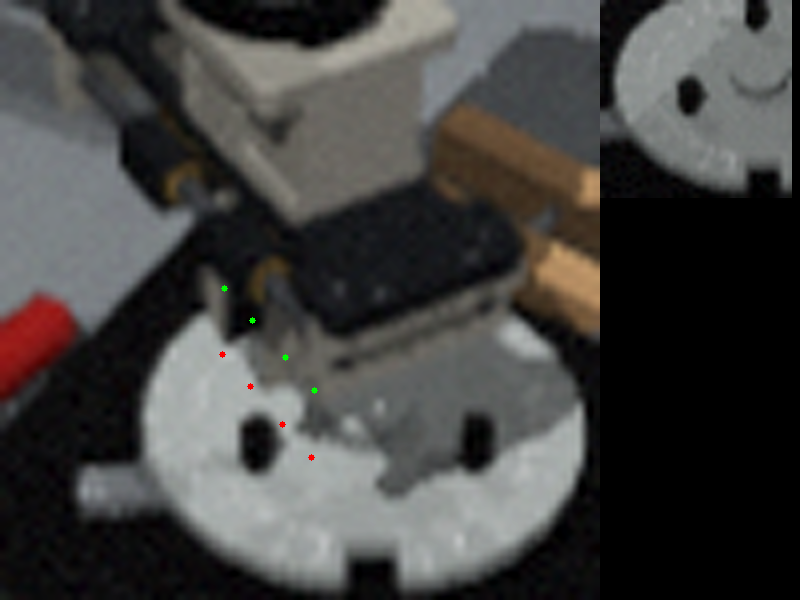

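The zoom shows the finger tips at about (225,335) and (280,385). The reported TCP would put them near (236,370) and (297,440), so the real tips may be about 20 mm higher. I'll go down in small steps, watching the force, and look again.

```bash
python3 -m inch '[[[0,0,0.004,0,0,0,0.022],[0,0,0.004,0,0,0,0.022],[0,0,0.003,0,0,0,0.022],[0,0,0.003,0,0,0,0.022],[0,0,0,0,0,0,0.022]]]'
python3 - <<'E'
from h import *
im=cap('side','side4')['pixels'];st()
o=bot.get_obs();print(np.round(o['joint_positions'],3))
a=cv2.resize(im[185:260,295:370],None,fx=8,fy=8,interpolation=cv2.INTER_CUBIC)
a=cv2.convertScaleAbs(a,alpha=1.2,beta=10)
x0=np.array([np.cos(-.532),np.sin(-.532)])
for s in(-30,-11,11,30):
    p=np.append([566.5+s*x0[0],-10.9+s*x0[1]],114.5);q=((proj('side4',p)-[295,185]+.5)*8).astype(int);cv2.circle(a,tuple(map(int,q)),3,(0,0,255),-1)
cv2.imwrite('pics/crop4.png',a)
E
```

```text
time: 3.3
tool_pos: [566.6, -10.0, 114.1]
tcp_rot: [3.141, 0.001, -0.532]
contact_force: [-0.2, 0.7, 0.2]
grip_width: 22.0
t 3.35 p [566.8 -10.  114.3] rot [180.    0.  -30.5] F [-0.6 -0.2 -1. ] w 21.9
[-0.153  0.498  1.53  -0.     1.115  0.379]
```

View pics/crop4.png

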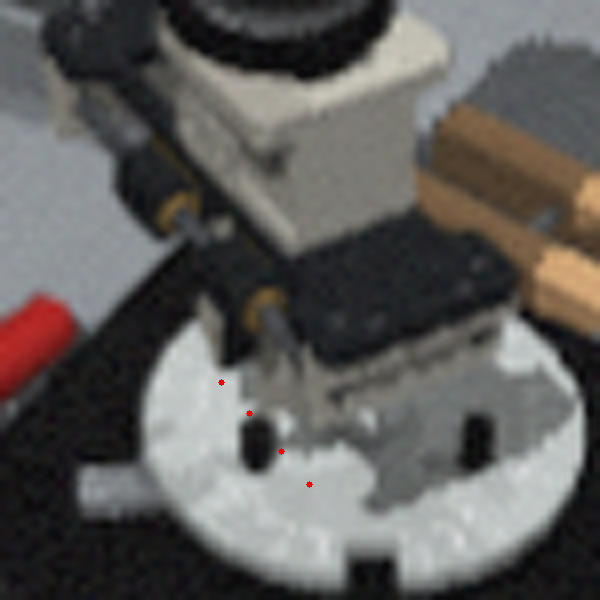

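```bash
python3 - <<'E'
from h import *
def tri(s,t):
    P=[]
    for f in('side1','top2'):
        d=np.load(f'pics/{f}.npz');P.append(d['K']@d['V'][:3])
    X=cv2.triangulatePoints(P[0],P[1],np.array(s,float).reshape(2,1),np.array(t,float).reshape(2,1));X=(X[:3]/X[3]).ravel()
    r=[proj('side1',X)-s,proj('top2',X)-t]
    d=X[:2]-[566.5,-10.9];th=-.532
    print(X.round(1),'tool',np.round([d@[np.cos(th),np.sin(th)],d@[np.sin(th),-np.cos(th)],X[2]-128.5],1),np.round(r,1))
S=lambda u,v:(295+u/8-.5,185+v/8-.5); T=lambda u,v:(240+u/4-.4,160+v/4-.4)
tri(S(335,335),T(178,425)); tri(S(295,235),T(235,362)); tri(S(300,222),T(237,355))
E
```

```text
[506.   64.8 250.9] tool [-90.6 -34.5 122.4] [[-0.3 -0.1]
 [ 0.2  0.4]]
[534.7  36.8 258.3] tool [-51.6 -24.9 129.8] [[-0.1 -0. ]
 [ 0.1  0.2]]
[535.7  34.9 262.4] tool [-49.8 -23.9 133.9] [[-0.7 -0.2]
 [ 0.4  1.1]]
```

Triangulating the body corner confirms xy to a few mm. The height still disagrees. A reported TCP of 104 is safe either way because the platter is at 100, so I'll go there and look.

```bash
python3 -m inch '[[[0,0,0.003,0,0,0,0.022],[0,0,0.003,0,0,0,0.022],[0,0,0.003,0,0,0,0.022],[0,0,0.001,0,0,0,0.022],[0,0,0,0,0,0,0.022]]]'
python3 - <<'E'
from h import *
im=cap('side','side5')['pixels'];st()
a=cv2.resize(im[200:260,300:360],None,fx=10,fy=10,interpolation=cv2.INTER_CUBIC)
cv2.imwrite('pics/crop5.png',cv2.convertScaleAbs(a,alpha=1.3,beta=10))
E
```

```text
time: 3.85
tool_pos: [566.7, -10.1, 104.2]
tcp_rot: [3.141, 0.0, -0.532]
contact_force: [-0.3, 0.6, 0.2]
grip_width: 21.9
t 3.9 p [566.9 -10.1 104.4] rot [180.    0.  -30.5] F [ 0.1 -0.2 -0.1] w 22.3
```

View pics/crop5.png

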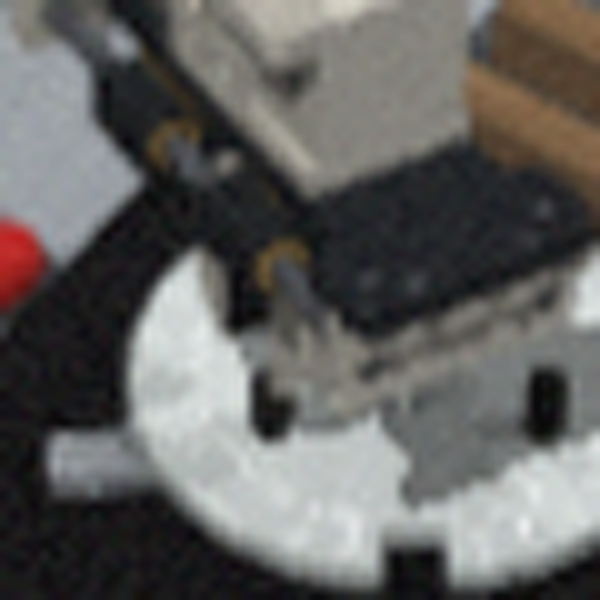

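The finger now covers the right side of peg2 at about (272,405), so the pair does straddle the peg. Next I'll measure the notch angle in code and turn the platter a little as a trial.

```bash
cat >> h.py <<'E'
def ang(f,z=100,lo=0,hi=180,name='side'):
    im=cv2.GaussianBlur(cv2.imread(f'pics/{f}.png',0),(0,0),.7).astype(np.float32);A=np.arange(lo,hi,.5)
    v=[]
    for a in A:
        q=np.array([proj(f,[C[0]+r*np.cos(np.radians(a)),C[1]+r*np.sin(np.radians(a)),z]) for r in(66,69,72,75)],np.float32)
        v.append(cv2.remap(im,q[:,:1],q[:,1:],cv2.INTER_LINEAR).mean())
    v=np.array(v);w=np.clip(np.median(v)*.7-v,0,None);i=v.argmin();k=abs(A-A[i])<15
    print(f,'notch',((A*w)[k].sum()/max(w[k].sum(),1e-6)).round(1),'width',round((w[k]>0).sum()*.5,1),'min',v.min().round(),'med',np.median(v).round())
E
python3 -m inch '[[[0.0064,0,0,0,0,8.2,0.022],[0.0064,0,0,0,0,8.2,0.022],[0.0064,0,0,0,0,8.2,0.022],[0,0,0,0,0,0,0.022]]]'
python3 - <<'E'
from h import *
cap('side','side6')
for f in('side0','side5','side6','top0'):ang(f)
phi=np.radians(59.5-24.6);st(C+45*np.array([np.cos(phi),np.sin(phi)]))
E
```

```text
time: 4.3
tool_pos: [582.3, -22.5, 104.6]
tcp_rot: [-3.141, -0.001, -0.963]
contact_force: [0.3, -0.5, 0.5]
grip_width: 22.0
side0 notch 117.7 width 15.5 min 37.0 med 124.0
side5 notch 117.6 width 15.5 min 42.0 med 144.0
side6 notch 117.7 width 15.5 min 41.0 med 144.0
top0 notch 118.7 width 15.5 min 25.0 med 142.0
t 4.35 p [581.9 -22.2 104.5] rot [-180.    -0.   -54.9] F [-0.5  0.  -0.3] w 21.7
tool dx,dy mm [-0.3  1.7]
```

The platter hasn't turned: the notch stays at 117.7°. So the tips passed above the peg, and the real finger end is at least 16 mm above the reported TCP. I'll go back over peg2 and descend, watching the force.

```bash
python3 -m inch '[[[-0.0066,0.0021,0,0,0,-8.2,0.022],[-0.0064,0.0005,0,0,0,-8.2,0.022],[-0.0064,0.0005,0,0,0,-8.2,0.022],[0,0,0,0,0,0,0.022]]]'
python3 -c "
from h import *
st([566.2,-9.9])"
python3 -m inch '[[[0,0,0.003,0,0,0,0.022],[0,0,0.003,0,0,0,0.022],[0,0,0,0,0,0,0.022]]]'
python3 -m inch '[[[0,0,0.002,0,0,0,0.022],[0,0,0.002,0,0,0,0.022],[0,0,0,0,0,0,0.022]]]'
python3 - <<'E'
from h import *
cap('side','side7');ang('side7');st([566.2,-9.9])
E
```

```text
time: 4.75
tool_pos: [565.4, -9.2, 104.6]
tcp_rot: [3.141, 0.001, -0.527]
contact_force: [-0.5, 1.0, -0.2]
grip_width: 21.8
t 4.75 p [565.4  -9.2 104.6] rot [180.    0.  -30.2] F [-0.5  1.  -0.2] w 21.8
tool dx,dy mm [1.  0.2]
time: 5.05
tool_pos: [566.0, -10.0, 97.9]
tcp_rot: [3.141, 0.001, -0.533]
contact_force: [-0.9, -0.1, -0.3]
grip_width: 22.0
time: 5.35
tool_pos: [566.1, -9.9, 94.1]
tcp_rot: [3.141, 0.0, -0.532]
contact_force: [0.2, -0.0, -0.2]
grip_width: 22.0
side7 notch 117.6 width 15.5 min 39.0 med 143.0
t 5.4 p [566.1  -9.9  94.3] rot [180.    0.  -30.5] F [ 0.4  0.1 -0.9] w 22.2
tool dx,dy mm [ 0.1 -0. ]
```

The reported TCP is now below the platter face with no contact, which confirms the offset. I'll keep going down.

```bash
python3 -m inch '[[[0,0,0.002,0,0,0,0.022],[0,0,0.002,0,0,0,0.022],[0,0,0.0,0,0,0,0.022]]]'
python3 -m inch '[[[0,0,0.002,0,0,0,0.022],[0,0,0.001,0,0,0,0.022],[0,0,0,0,0,0,0.022]]]'
python3 - <<'E'
from h import *
im=cap('side','side8')['pixels'];ang('side8');st([566.2,-9.9])
a=cv2.resize(im[200:260,300:360],None,fx=10,fy=10,interpolation=cv2.INTER_CUBIC)
cv2.imwrite('pics/crop8.png',cv2.convertScaleAbs(a,alpha=1.3,beta=10))
E
```

```text
time: 5.7
tool_pos: [566.0, -9.8, 90.2]
tcp_rot: [3.141, 0.0, -0.532]
contact_force: [0.3, 0.2, -0.1]
grip_width: 21.6
time: 6.0
tool_pos: [566.1, -9.8, 87.3]
tcp_rot: [3.141, 0.0, -0.532]
contact_force: [-0.3, -0.7, -0.6]
grip_width: 21.7
side8 notch 117.5 width 15.5 min 28.0 med 141.0
t 6.05 p [566.2  -9.8  87.4] rot [180.    0.  -30.5] F [ 0.3  0.2 -0.2] w 22.0
tool dx,dy mm [0. 0.]
```

View pics/crop8.png

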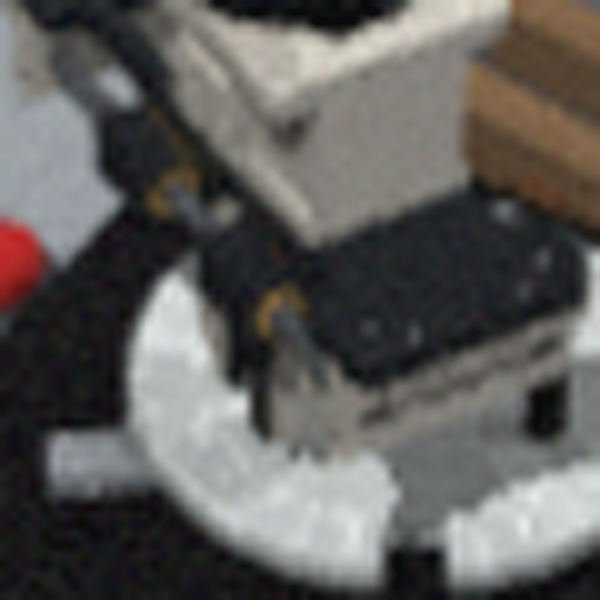

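Peg2 now sits between the fingers, with only its left edge showing at about (262,400), and the tips are near the platter face. I'll turn again.

```bash
python3 -m inch '[[[0.0032,0.0002,0,0,0,4.1,0.022],[0.0032,0.0002,0,0,0,4.1,0.022],[0.0032,0.0002,0,0,0,4.1,0.022],[0.0032,0.0002,0,0,0,4.1,0.022],[0.0032,0.0002,0,0,0,4.1,0.022],[0.0032,0.0002,0,0,0,4.1,0.022],[0,0,0,0,0,0,0.022]]]'
python3 - <<'E'
from h import *
cap('side','side9');ang('side9')
phi=np.radians(59.5-24.6);st(C+45*np.array([np.cos(phi),np.sin(phi)]))
E
```

```text
time: 6.75
tool_pos: [580.1, -23.2, 87.6]
tcp_rot: [-3.141, -0.0, -0.962]
contact_force: [-0.6, -0.2, 0.7]
grip_width: 22.0
side9 notch 7.7 width 20.5 min 21.0 med 140.0
t 6.8 p [579.9 -23.3  87.5] rot [180.  -0. -55.] F [-0.7 -0.5 -0.4] w 21.9
tool dx,dy mm [-0.  -0.5]
```

```bash
python3 -c "
from h import *
ang('side9',100,60,150)"
```

```text
side9 notch 99.9 width 14.5 min 47.0 med 141.0
```

```bash
python3 -m inch '[[[0.0032,0.0001,0,0,0,4.1,0.022],[0.0032,0.0001,0,0,0,4.1,0.022],[0.0032,0.0001,0,0,0,4.1,0.022],[0.0032,0.0001,0,0,0,4.1,0.022],[0.0032,0.0001,0,0,0,4.1,0.022],[0.0032,0.0001,0,0,0,4.1,0.022],[0,0,0,0,0,0,0.022]]]'
python3 -m inch '[[[0.0032,0.0001,0,0,0,4.1,0.022],[0.0032,0.0001,0,0,0,4.1,0.022],[0.0032,0.0001,0,0,0,4.1,0.022],[0.0032,0.0001,0,0,0,4.1,0.022],[0.0032,0.0001,0,0,0,4.1,0.022],[0.0032,0.0001,0,0,0,4.1,0.022],[0,0,0,0,0,0,0.022]]]'
python3 - <<'E'
from h import *
cap('side','side10');ang('side10',100,25,130);ang('side10',100,40,130)
phi=np.radians(59.5-73.8);st(C+45*np.array([np.cos(phi),np.sin(phi)]))
E
```

```text
time: 7.5
tool_pos: [587.3, -41.0, 87.5]
tcp_rot: [-3.142, -0.0, -1.39]
contact_force: [0.2, -0.5, -0.4]
grip_width: 21.9
time: 8.2
tool_pos: [586.5, -60.0, 87.5]
tcp_rot: [3.141, -0.0, -1.818]
contact_force: [-0.9, 0.2, -0.2]
grip_width: 22.3
side10 notch 51.2 width 12.5 min 44.0 med 145.0
side10 notch 51.2 width 12.5 min 44.0 med 145.0
t 8.25 p [586.6 -59.9  87.5] rot [-180.    -0.  -104.1] F [-0.5  0.3 -0.1] w 21.9
tool dx,dy mm [-0.2 -0.4]
```

```bash
python3 -m inch '[[[0.0032,0.0001,0,0,0,4.1,0.022],[0.0032,0.0001,0,0,0,4.1,0.022],[0.0032,0.0001,0,0,0,4.1,0.022],[0.0018,0.0001,0,0,0,2.3,0.022],[0,0,0,0,0,0,0.022]]]'
python3 - <<'E'
from h import *
im=cap('side','side11')['pixels'];ang('side11',100,15,130)
st(C)
print(((proj('side11',[C[0]+76*np.cos(np.radians(37.3)),C[1]+76*np.sin(np.radians(37.3)),100])-[300,200])*10).round())
a=cv2.resize(im[200:260,300:360],None,fx=10,fy=10,interpolation=cv2.INTER_CUBIC)
cv2.imwrite('pics/crop11.png',cv2.convertScaleAbs(a,alpha=1.3,beta=10))
E
```

```text
time: 8.75
tool_pos: [582.4, -70.3, 87.5]
tcp_rot: [-3.142, -0.0, -2.072]
contact_force: [-0.0, 0.5, -0.1]
grip_width: 21.8
side11 notch 37.2 width 12.0 min 44.0 med 145.0
t 8.8 p [582.5 -70.3  87.5] rot [-180.    -0.  -118.7] F [ 1.   0.2 -0.6] w 21.7
tool dx,dy mm [-0.2 44.7]
[147. 394.]
```

View pics/crop11.png

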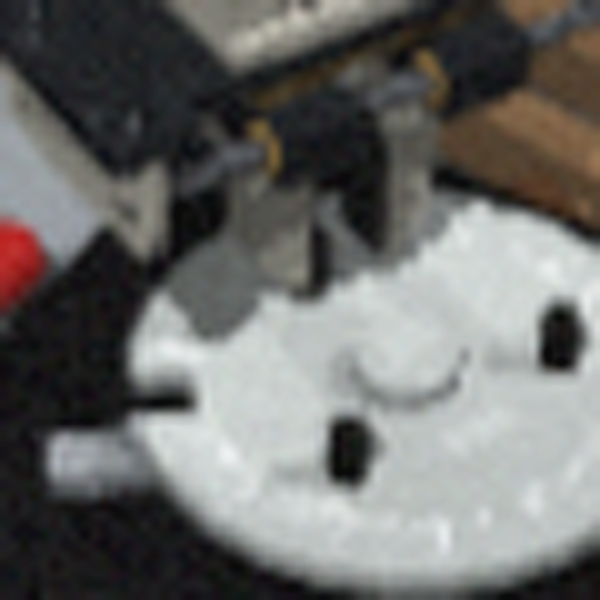

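```bash
python3 -m inch '[[[0,0,-0.04,0,0,0,0.022],[0,0,-0.04,0,0,0,0.0],[0,0.02,0,0,0,0,0.0],[0,0.0247,0,0,0,0,0.0],[0,0,0,0,0,0,0.0],[0,0,0,0,0,0,0.0]]]'
python3 - <<'E'
from h import *
im=cap('side','side12')['pixels'];ang('side12',100,15,60);st(C)
for u,v in((45,432),(45,470),(48,448)):
    d=ray('side11',300+u/10-.5,200+v/10-.5,80)[:2]-C;print(np.hypot(*d).round(1),np.degrees(np.arctan2(d[1],d[0])).round(1))
# synthetic check: draw predicted foot top (37.3deg) & notch outline
a=cv2.resize(im[200:260,300:360],None,fx=10,fy=10,interpolation=cv2.INTER_CUBIC)
e=np.array([np.cos(np.radians(37.3)),np.sin(np.radians(37.3))]);n=np.array([-e[1],e[0]])
for z,pts,c in((80,((104,-8),(104,8),(80,8),(80,-8)),(0,255,255)),(100,((80,-9),(62,-9),(62,9),(80,9)),(0,0,255))):
    q=np.array([(proj('side12',np.append(C+r*e+t*n,z))-[299.5,199.5])*10 for r,t in pts]).astype(int);cv2.polylines(a,[q],True,c,1)
cv2.imwrite('pics/crop12.png',cv2.convertScaleAbs(a,alpha=1.3,beta=10))
E
```

```text
time: 9.4
tool_pos: [543.6, -48.7, 167.9]
tcp_rot: [-3.14, 0.0, -2.072]
contact_force: [0.7, 0.5, 0.3]
grip_width: 0.4
side12 notch 36.9 width 11.5 min 43.0 med 137.0
t 9.45 p [544.  -49.  167.7] rot [-179.9    0.  -118.8] F [ 0.7 -0.5 -0.5] w 0.2
tool dx,dy mm [0.1 0.6]
106.5 31.4
107.9 39.7
106.0 35.0
```

View pics/crop12.png

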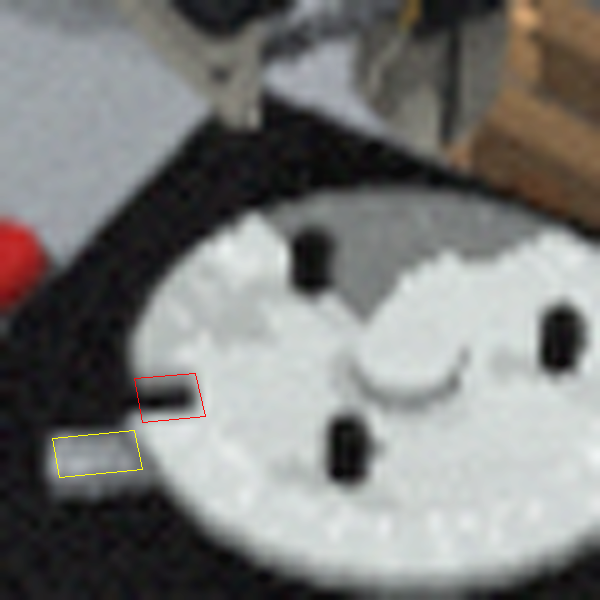

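The overlay has the notch over the pin: the dark slot at about (165,397) lies in the red outline, and the foot matches the yellow one. Now I'll press on the hub with the closed fingers.

```bash
python3 -m inch '[[[0,0,0.025,0,0,0,0],[0,0,0.025,0,0,0,0],[0,0,0.002,0,0,0,0],[0,0,0.002,0,0,0,0],[0,0,0.002,0,0,0,0],[0,0,0,0,0,0,0]]]'
python3 -m inch '[[[0,0,0.003,0,0,0,0],[0,0,0.003,0,0,0,0],[0,0,0.003,0,0,0,0],[0,0,0.003,0,0,0,0],[0,0,0,0,0,0,0]]]'
python3 -m inch '[[[0,0,0.002,0,0,0,0],[0,0,0.002,0,0,0,0],[0,0,0.001,0,0,0,0],[0,0,0,0,0,0,0]]]'
```

```text
time: 10.05
tool_pos: [544.1, -49.0, 112.3]
tcp_rot: [-3.14, 0.0, -2.075]
contact_force: [-0.4, 0.3, -0.4]
grip_width: 0.4
time: 10.55
tool_pos: [543.0, -48.7, 99.0]
tcp_rot: [3.141, -0.0, -2.075]
contact_force: [0.1, 0.3, 0.3]
grip_width: 0.4
time: 10.95
tool_pos: [543.3, -48.8, 94.3]
tcp_rot: [3.141, -0.0, -2.075]
contact_force: [-0.3, -0.0, -0.2]
grip_width: 0.7
```

```bash
for i in 1 2 3 4; do python3 -m inch '[[[0,0,0.001,0,0,0,0],[0,0,0.001,0,0,0,0],[0,0,0,0,0,0,0]]]' | grep -E 'pos|force'; done
```

```text
tool_pos: [543.3, -48.8, 92.4]
contact_force: [-0.4, -0.0, -0.3]
tool_pos: [543.3, -48.8, 90.4]
contact_force: [-0.3, 0.3, -0.0]
tool_pos: [543.3, -48.8, 88.4]
contact_force: [-0.1, -0.7, -0.4]
tool_pos: [543.3, -48.8, 86.3]
contact_force: [0.5, 0.5, 0.3]
```

```bash
for i in 1 2 3 4; do python3 -m inch '[[[0,0,0.001,0,0,0,0],[0,0,0.001,0,0,0,0],[0,0,0,0,0,0,0]]]' | grep -E 'pos|force'; done
python3 - <<'E'
from h import *
cap('side','side13');st();ang('side13',100,15,60)
E
```

```text
tool_pos: [543.4, -48.8, 84.4]
contact_force: [-0.6, 0.3, 0.7]
tool_pos: [543.4, -48.8, 82.6]
contact_force: [0.5, -0.4, 2.7]
tool_pos: [543.4, -48.8, 80.4]
contact_force: [-0.7, -0.2, 2.5]
tool_pos: [543.4, -48.8, 78.3]
contact_force: [0.1, -1.0, 0.8]
t 13.4 p [543.4 -48.8  78.3] rot [-180.    -0.  -118.9] F [-0.5  0.4  1.6] w 0.6
side13 notch 42.0 width 10.0 min 50.0 med 119.0
```

Contact came at about TCP z = 83.5, and the platter is going down under about 2.5 N. I'll continue until it bottoms out, at about 73.5.

```bash
for i in 1 2 3; do python3 -m inch '[[[0,0,0.001,0,0,0,0],[0,0,0.001,0,0,0,0],[0,0,0,0,0,0,0]]]' | grep -E 'pos|force'; done
```

```text
tool_pos: [543.4, -48.8, 76.3]
contact_force: [0.2, -0.0, 1.8]
tool_pos: [543.4, -48.8, 74.3]
contact_force: [-0.2, 0.7, 2.4]
tool_pos: [543.5, -48.8, 74.1]
contact_force: [-4.8, 1.5, 15.8]
```

It is seated: the force rose to 16 N after about 9.5 mm of travel. I'll back off straight up, then clear to the side.

```bash
python3 -m inch '[[[0,0,0,0,0,0,0],[0,0,0,0,0,0,0],[0,0,-0.005,0,0,0,0],[0,0,-0.03,0,0,0,0],[0,0,-0.04,0,0,0,0],[0,0,-0.04,0,0,0,0],[0,0.04,0,0,0,0,0],[0,0.04,0,0,0,0,0],[0,0.04,0,0,0,0,0],[0,0.04,0,0,0,0,0],[0,0,0,0,0,0,0]]]'
python3 - <<'E'
from h import *
im=cap('side','side14')['pixels'];st()
for z in(90,100):ang('side14',z,15,60)
def crop(i):return cv2.convertScaleAbs(cv2.resize(i[200:300,280:410],None,fx=3,fy=5.5,interpolation=cv2.INTER_CUBIC),alpha=1.3,beta=10)
a=cv2.resize(im[200:300,285:410],None,fx=6,fy=6,interpolation=cv2.INTER_CUBIC)
for z,c in((90,(0,255,0)),(100,(0,0,255))):
    q=np.array([(proj('side14',np.append(C+80*np.array([np.cos(t),np.sin(t)]),z))-[284.5,199.5])*6 for t in np.radians(np.arange(30,200,4))]).astype(int)
    for p in q: cv2.circle(a,tuple(map(int,p)),1,c,-1)
cv2.imwrite('pics/crop14.png',cv2.convertScaleAbs(a,alpha=1.3,beta=10))
E
```

```text
time: 15.4
tool_pos: [399.0, 30.3, 187.1]
tcp_rot: [3.138, -0.001, -2.073]
contact_force: [0.6, -1.6, 0.7]
grip_width: 0.4
t 15.45 p [401.8  29.3 187.6] rot [ 180.    -0.  -118.8] F [ 0.7 -0.9 -0.1] w 0.6
side14 notch 36.5 width 12.5 min 60.0 med 143.0
side14 notch 44.6 width 12.0 min 60.0 med 145.0
```

View pics/crop14.png

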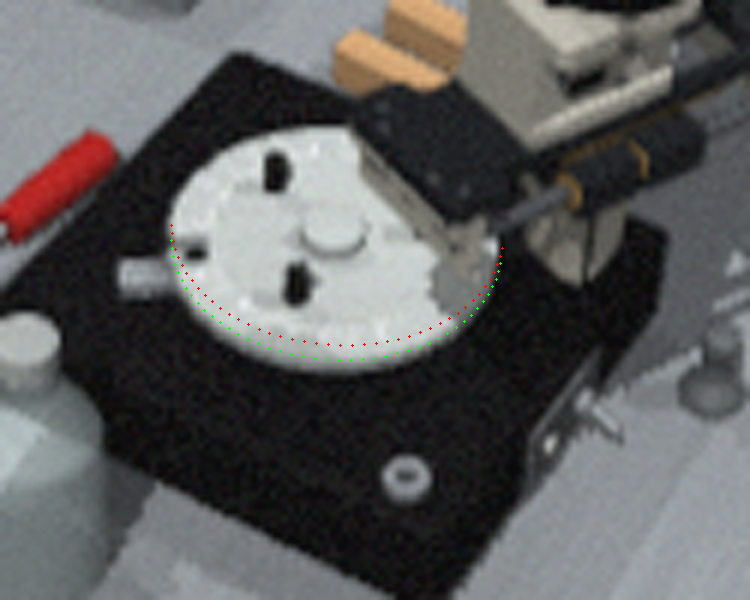

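The rim follows the green outline for 90 mm, the pin shows in the notch at about (195,250), the nut, bottle and pawn are in place, and the hand is clear. I'm handing in.

```bash
python3 -c "
from plant import bot
print(bot.close_job())"
```

```text
the job is handed in; nothing more can be done
None
```

The platter is turned and seated, and the job is handed in at about 15.5 s of the 51 s allowed. I straddled peg2 with the fingers and turned the platter about 81° clockwise until the notch stood over the pin. Then I pressed the hub down with the closed fingers.

**Last checks:**
- **Travel:** the platter moved about 9.5 mm at roughly 2.5 N, then stopped hard at 16 N. In the last picture its upper rim follows the outline drawn for 90 mm, the seated height.
- **Notch:** it measured 36.5° in the last side picture, against 37.3° for the pin in the first top picture. That is about 1 mm at the rim, and the pin shows in the notch.
- **Surroundings:** in that side picture the nut, bottle, pawn, screwdriver and clamp look undisturbed. The cover and bin were outside that crop and I did not check them again; the hand worked well clear of both.
- **Hand:** it was clear of everything, with no contact force beyond noise.

**What disagreed:** the real finger ends sit some 22–27 mm above the reported TCP. Because of this, my first try at turning passed over the peg without moving it. I then worked from the pictures and the force readings instead of the reported height.

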